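# Sort the empty ballast canister out with the beam balance

## Task

Of the two sealed ballast canisters for the leaf garlands one was never filled: seat a canister fully home in the swivelling cradle of the beam balance, let go and see whether the beam goes down. Finish with the filled canister seated in the cradle, holding it down, and the empty one standing upright in the grey tray. The balance is delicate, so handle it gently and never press hard on it, and do not disturb the other things on the table.

Things in the scene. Friction and masses are not known exactly. Their poses are not given: they have to be found in the camera images.
- canister_a: a sealed length of square steel tube, 44 x 44 x 70 mm, standing upright, with a small wire eye (14 mm high, too thin to grip) on its dark lid; origin at the centre of its underside, z up through the lid, x and y square to its flat sides. It weighs about 0.14 kg if empty, 0.34 to 0.40 kg if filled; the two look just alike and either may be the filled one.
- canister_b: a sealed length of square steel tube, 44 x 44 x 70 mm, standing upright, with a small wire eye (14 mm high, too thin to grip) on its dark lid; origin at the centre of its underside, z up through the lid, x and y square to its flat sides. It weighs about 0.14 kg if empty, 0.34 to 0.40 kg if filled; the two look just alike and either may be the filled one.
- balance: the beam balance: a grey base plate 110 x 200 x 14 mm with a column; origin on the table under the beam's pivot. The beam (270 mm long, pivot 85 mm above the table) lies along its y; the cradle is 140 mm from the pivot towards -y, a fixed dark round poise 105 mm from it towards +y. The pan under the cradle stays level as the beam tilts.
- beam (a joint): beam tilt in rad: 0 level, +0.10 cradle down on its stop, -0.10 cradle up on its stop (bare, or with an empty canister). The cradle sinks 14 mm per 0.1 rad. The poise holds the cradle up with about 2.4 N (0.245 kg), so a filled canister takes it slowly down (1 to 2 s), an empty one leaves it up. A light push lowers it freely; on the bottom stop it is rigid.
- seat (a point): centre of the cradle floor, on which a seated canister's underside rests; rises and sinks with the beam (about 127 mm above the table when up) on an arc about the pivot, so it stands 0.7 mm farther out when level than at either stop; z up, axes those of the balance: it does NOT turn with the cradle
- mouth (a point): centre of the cradle's mouth, 6 mm above point seat. The cradle is a square aluminium tray, 58 mm outside; its pocket, 47.5 mm square and 6 mm deep, takes a canister with 1.7 mm to spare on each side. A canister not turned to match it within about 0.06 rad rides on the walls, 6 mm too high. Like seat it does NOT turn with the cradle
- stem (a point): top of the stem, 8 mm below seat, on which the cradle swivels stiffly (0.06 N m): at the start turned anticlockwise from the balance's axes by an unmeasured angle of 0.15 to 1.42 rad (stops at -0.3 and 1.9). A canister pressed lightly on the walls and turned slides over them until it matches; the cradle then jumps up 6 mm around it, seen in the beam's tilt, and turns with it
- tray: grey open plastic tray 130 x 130 x 28 mm, walls and floor about 4 to 5 mm thick; origin under its centre, sides along its x and y
- leaf_big: round green sheet-metal leaf blank lying flat, 90 mm across, 4 mm thick, origin under its centre; leave alone
- leaf_small: round pale green leaf blank lying flat, 64 mm across, 4 mm thick, origin under its centre; leave alone
- sanding_block: wooden sanding block 100 x 55 x 28 mm, origin under its centre, long side along its x; leave alone
- scraper: flat scraper (spatula) lying down, handle to its -x; leave alone
- screwdriver: screwdriver lying down, handle to its -x; leave alone
- rivet_cup: open steel cup, 72 mm across, 75 mm high, origin under its centre; leave alone
- tube_offcut: open offcut of the same square tube, 44 x 44 x 45 mm, no lid and no eye: not one of the canisters; origin under its centre; leave alone

How it is judged:
By the outcome, as a careful person would: the job done as asked, in the order asked, and still so for the second after the job is handed in, with the robot touching nothing.
It also fails if it takes over 72 s, if anything falls off the work surface, if the arm or the gripper's body presses on something with over 40 N, if the wrist force passes 120 N, or if a joint passes its speed limit or range.

## Robot

A 6-joint arm with a two-finger parallel gripper is mounted at the origin on the work surface. World frame = base frame: x ahead of the robot, y to its left, z up, the work surface at z = 0. Lengths are in m, angles in degrees, forces in N, time in s.
With the tool pointing down it reaches from about 0.3 to 1 m from the base axis. Payload 5.1 kg.
Tool frame: the origin (TCP) lies between the finger pads; the fingertips stand 25 mm ahead of it and the grasp point (between the pads) lies 6 mm ahead of it (finger_overhang is the distance from the TCP to the fingertips, in m); z points along the fingers, y is the direction in which the jaws open and shut (so a half turn about z gives the same grasp; the last joint's range is limited). The gripper opens to 95 mm and grips with 3 to 60 N. Pads are 20 mm wide; open, the fingers measure 119 mm over their backs; the gripper's body (75 mm by 180 mm) begins 59 mm behind the grasp point.
Start: joints at [64.71, 7.093, 94.555, -0, 78.352, -4.733], TCP at [0.228, 0.609, 0.24] pointing down, gripper open.
Joint ranges: [-149.61, 149.61], [-58.7, 133.49], [1.44, 155.28], [-77.14, 257.14], [18.33, 153.61], [-166.67, 166.67]. Speed limits (degrees/s): [147.25, 147.25, 180, 180, 180, 180].

## Interface

Orientations are given as a 3x3 rotation matrix whose columns are the frame's x, y, z axes.
In Python, from plant import * gives the robot as it stands. The module is installed in compiled form; this text tells all that it offers.
- The arm moves only by the tool drive_tool, never from a script. Its argument "plan" is text: rows parted by semicolons, each of 7 numbers parted by spaces: the finger opening in m, from 0 to 0.0951, then the shift along the tool's x, y, z in m, then the turn, a rotation vector about the tool's x, y, z in rad. In form: hand tx ty tz rx ry rz; .... A call has 1 to 10 rows; each row is the pose to reach, as a shift and turn from the pose commanded when the call began, along the tool's axes at that moment; what a row does not reach only later rows make up. A row lasts 1/10 s, in which the tool goes at most 50 mm and 8.59 degrees, less where a joint would pass 70% of its speed; a pose out of reach is approached as far as the arm can. A call with a gripper value outside its range is refused whole. The fingers move at their own pace and stop on an object; "newtons" is the grip in N (left out, the last holds). Time passes only in rows, so rows that repeat a pose let the fingers close. It gives the time, the measured TCP pose, the force and the opening at its end, in the units of the state.
- get_obs(): the state, without advancing time (a new reading comes with each control period).
- read_camera(name): name is "scene" or "top" or "wrist"; returns the picture (420x560x3 uint8, red, green, blue); there is no depth.
- camera_model(name): a dict with "camera_matrix" (3x3 intrinsics, pixels), "R" (3x3) and "t" (3): a world point X has camera coordinates R X + t. Camera axes: x right, y down, z forward; pixel columns grow to the right and rows downward; lengths in m; the calibration is good to about 2 mm. A picture is of the moment at which its call begins: read the wrist's pose just before it. camera_model takes no time and is no camera call; for the wrist camera it gives the pose at the moment of the call.
- sign_off(): hands the job in, once; it reports no verdict.
Trained networks look in the newest picture that a camera, given by its name, has taken for a name from the list of things; names that differ only in an ending like _2 or _b are one class to them, and where a whole thing is asked for, a point or a joint stands for the part that bears it (a point fixed in the world has none). Each returns a list of dicts, best first, with "confidence" (0 to 1); they miss things now and then, are a little off and sometimes report something else, mostly with a low value. They report only what shows in the picture. A call takes as long as a camera call.
- search_frame(camera, thing): "at" ([column, row] as shares, 0 to 1, of the picture: columns of its width, rows of its height, amid what is visible of it).
- trace(camera, thing): "mask" (420x560 bool, what is visible of it) and "at" ([column, row] as shares, 0 to 1, of the picture: columns of its width, rows of its height, amid what is visible of it).
- pinpoint(camera, thing): "at" ([column, row] as shares, 0 to 1, of the picture: columns of its width, rows of its height: a listed point, or the origin of a listed thing).
The state is a dict: "time": time; "q": joint angles; "dq": joint speeds; "effort": joint torques, N m; "ee_pos": TCP position; "ee_rot": TCP orientation; "ft_force": force on the tool from outside, world axes, zero at the start; "wrist_torque": the same for the moment, N m; "grip_width": finger opening in m.
Only numpy, scipy, OpenCV 4.12 (cv2) and the standard library are available. Lean on these libraries where they do the work, as an engineer would, in place of code of your own. Each camera call takes 0.05 s, during which the arm holds its last target.

## Working session

There is one attempt and no reset: what is moved stays moved. The work goes in short steps, Python scripts to look and compute and a tool call to move; the robot and the scene stay as the last step left them, time stands still between calls to the robot, and variables do not carry over. Pictures are saved under pics/ and viewed, and the job is handed in when it is done.

Besides the shell and the picture viewer there is one more tool, called after "Request:" by a JSON object that holds its "fn" and its "kwargs", one argument or row to a line. drive_tool: Moves the arm, as the interface text tells. Its arguments: {"type":"object","properties":{"plan":{"type":"string"},"newtons":{"type":"number"}},"required":["plan"]}

```bash
mkdir -p pics; cat > h.py <<'E'
from plant import *
import numpy as np, cv2
np.set_printoptions(precision=4,suppress=True)
def ray(cam,at,cm=None):
    m=cm or camera_model(cam); K=np.array(m["camera_matrix"]);R=np.array(m["R"]);t=np.array(m["t"])
    p=np.linalg.inv(K)@np.array([at[0]*560,at[1]*420,1]); d=R.T@p; return -R.T@t, d/np.linalg.norm(d)
def tri(rays):
    A=np.zeros((3,3));b=np.zeros(3)
    for o,d in rays:
        P=np.eye(3)-np.outer(d,d);A+=P;b+=P@o
    x=np.linalg.solve(A,b); return x,[np.linalg.norm((np.eye(3)-np.outer(d,d))@(x-o)) for o,d in rays]
def onz(r,z):
    o,d=r; return o+d*(z-o[2])/d[2]
def proj(cam,X,cm=None):
    m=cm or camera_model(cam); c=np.array(m["R"])@X+np.array(m["t"]); p=np.array(m["camera_matrix"])@c; return p[:2]/p[2]
def save(cam,name):
    im=read_camera(cam); cv2.imwrite("pics/"+name,im[:,:,::-1]); return im
E
python3 - <<'E'
from h import *
for c in("scene","top","wrist"): save(c,c+"0.png")
for c in("scene","top","wrist"): 
    m=camera_model(c); print(c,m["camera_matrix"][0],-np.array(m["R"]).T@m["t"])
o=get_obs();print(o)
E
```

```text
scene [413.6144   0.     280.451 ] [ 1.0158 -0.2762  0.9832]
top [509.1866   0.     279.9033] [ 0.3233 -0.0231  1.4815]
wrist [315.9859   0.     275.1444] [0.1636 0.6314 0.3828]
{'time': 0.15, 'q': array([64.7103,  7.1234, 94.6164, -0.0011, 78.3523, -4.7317]), 'dq': array([ 0.055 , -0.1256, -0.3006, -0.0286, -0.0074, -0.1676]), 'effort': array([ -0.    , -41.8192, -36.0472,   0.0776,   0.0469,  -0.0001]), 'ee_pos': array([0.2281, 0.6082, 0.2387]), 'ee_rot': array([[-0.9363,  0.3512, -0.0007],
       [ 0.3512,  0.9363, -0.0015],
       [ 0.0001, -0.0016, -1.    ]]), 'ft_force': array([-0.64  ,  0.3564, -0.8183]), 'wrist_torque': array([ 0.0135, -0.0116,  0.0626]), 'grip_width': 0.0950214403356622}
```

View pics/scene0.png

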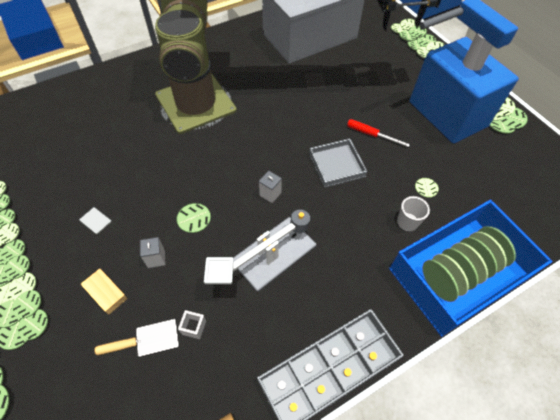

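View pics/top0.png

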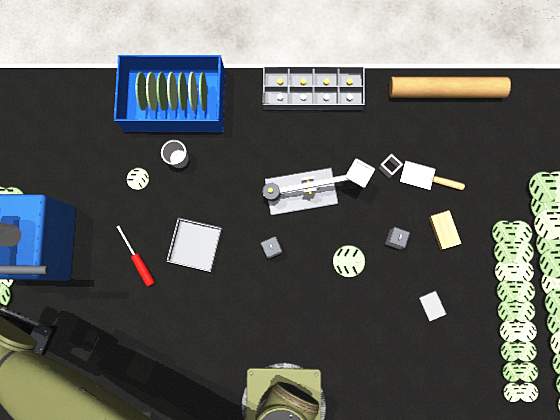

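View pics/wrist0.png

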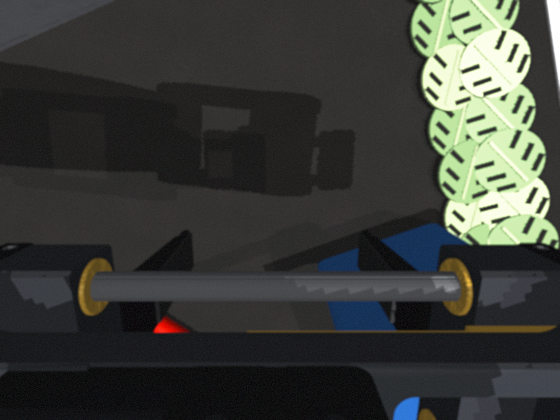

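Top view: canisters are at about (272,247) and (397,238), the cradle at (360,174) and the tray at (193,244). The scene view shows the canisters at (270,187) and (152,253), and the cradle at (219,270). Next I measure them.

```bash
python3 - <<'E'
from h import *
P={}
for th in ["canister_a","tray","balance","seat","mouth","stem","tube_offcut","rivet_cup"]:
    for c in("top","scene"):
        P[th,c]=pinpoint(c,th)
        for d in P[th,c][:4]: print(th,c,round(d["confidence"],2),np.array(d["at"])*[560,420])
for th in ["tray","balance","seat","mouth","stem","tube_offcut","rivet_cup"]:
    a,b=P[th,"top"],P[th,"scene"]
    if a and b: print(th,*tri([ray("top",a[0]["at"]),ray("scene",b[0]["at"])]))
for a in P["canister_a","top"][:3]:
  for b in P["canister_a","scene"][:3]:
    print("can",*tri([ray("top",a["at"]),ray("scene",b["at"])]))
im=cv2.imread("pics/top0.png"); 
crop=np.hstack([cv2.resize(im[150:200,330:400],None,fx=5,fy=5,interpolation=cv2.INTER_CUBIC)]);
c1=cv2.resize(im[222:272,247:297],None,fx=5,fy=5,interpolation=cv2.INTER_CUBIC)
c2=cv2.resize(im[215:265,370:420],None,fx=5,fy=5,interpolation=cv2.INTER_CUBIC)
cv2.imwrite("pics/crops.png",np.vstack([np.hstack([c1,c2]),cv2.copyMakeBorder(crop,0,0,0,150,cv2.BORDER_CONSTANT)]))
E
```

```text
canister_a top 0.56 [389.48 239.61]
canister_a top 0.5 [272.888 251.118]
canister_a scene 0.83 [155.624 258.888]
canister_a scene 0.66 [270.592 195.804]
tray top 0.7 [194.824 245.91 ]
tray top 0.18 [139.776 178.584]
tray scene 0.66 [336.28  164.304]
tray scene 0.48 [218.008 272.916]
balance top 0.73 [310.52  190.302]
seat top 0.84 [362.712 168.882]
seat top 0.46 [356.608 172.788]
seat top 0.29 [195.328 245.91 ]
seat scene 0.68 [218.176 268.8  ]
seat scene 0.43 [154.392 257.796]
seat scene 0.21 [268.408 259.014]
mouth top 0.55 [359.184 174.006]
mouth scene 0.64 [216.384 269.22 ]
mouth scene 0.57 [266.224 255.78 ]
stem top 0.91 [358.008 172.704]
stem scene 0.72 [216.776 269.22 ]
tube_offcut top 0.65 [387.8  167.79]
tube_offcut top 0.48 [141.176 177.492]
tube_offcut scene 0.65 [191.576 326.004]
rivet_cup top 0.64 [178.976 159.012]
rivet_cup scene 0.61 [405.216 222.894]
tray [ 0.443   0.264  -0.0005] [np.float64(0.00044939338337373296), np.float64(0.00044939338337377606)]
seat [ 0.6409 -0.2053  0.151 ] [np.float64(0.002856865721843755), np.float64(0.0028568657218437116)]
mouth [ 0.6308 -0.203   0.1277] [np.float64(0.0015167348888159612), np.float64(0.0015167348888160393)]
stem [ 0.6332 -0.201   0.131 ] [np.float64(0.0031226087164092833), np.float64(0.003122608716409307)]
tube_offcut [ 0.6777 -0.3044  0.0058] [np.float64(0.002385043162623215), np.float64(0.002385043162623382)]
rivet_cup [ 0.7042  0.3205 -0.0061] [np.float64(0.0016970427795916481), np.float64(0.0016970427795914697)]
can [ 0.4656 -0.3117 -0.0094] [np.float64(0.006354813381388194), np.float64(0.006354813381388202)]
can [ 0.5163 -0.1476  0.2681] [np.float64(0.12938496851825712), np.float64(0.12938496851825718)]
can [ 0.4508 -0.1416  0.0135] [np.float64(0.17709953444412854), np.float64(0.17709953444412863)]
can [ 0.4325  0.0392 -0.019 ] [np.float64(0.004105551832168503), np.float64(0.004105551832168483)]
```

View pics/crops.png

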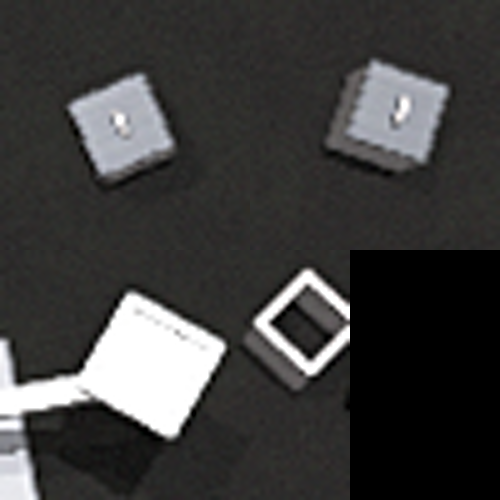

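```bash
cat >> h.py <<'E'
def camtool():
    o=get_obs(); m=camera_model("wrist"); R=np.array(m["R"]);C=-R.T@np.array(m["t"])
    E=np.array(o["ee_rot"]); return E.T@(C-np.array(o["ee_pos"])), E.T@R.T
def Ry(deg):
    a=np.radians(deg); y=np.array([np.cos(a),np.sin(a),0]); z=np.array([0,0,-1.]); return np.column_stack([np.cross(y,z),y,z])
from scipy.spatial.transform import Rotation as Ro
def go(pos,deg):
    o=get_obs();E=np.array(o["ee_rot"]);p=np.array(o["ee_pos"])
    print("t",o["time"],"shift",E.T@(np.array(pos)-p),"rot",Ro.from_matrix(E.T@Ry(deg)).as_rotvec())
def st():
    o=get_obs();E=o["ee_rot"]; print("t",o["time"],"pos",o["ee_pos"],"ydeg",np.degrees(np.arctan2(E[1,1],E[0,1])),"tilt",E[:2,2],"F",o["ft_force"],"T",o["wrist_torque"],"w",o["grip_width"])
E
python3 - <<'E'
from h import *
c,R=camtool(); print(c);print(R)
K=np.array(camera_model("wrist")["camera_matrix"])
# TCP for view: object center (0.43,0.04,0.07) at pixel (280,120), tcp z .25
for tz,obj,deg in((.28,np.array([.4345,.04,.07]),22.5),(.28,np.array([.63,-.203,.13]),59.3)):
    E=Ry(deg); d=E@R@np.linalg.inv(K)@[280,120,1]; C=np.array([0,0,tz])+E@c
    s=(obj[2]-C[2])/d[2]; off=C+s*d; print("tcp",obj[:2]-off[:2])
print(onz(ray("top",[271.5/560,247/420]),.07),onz(ray("top",[398/560,237/420]),.07))
st()
go([.38,.1,.28],22.5)
E
```

```text
[ 0.0686 -0.0011 -0.1441]
[[ 0.0001 -0.9695 -0.2452]
 [ 1.      0.      0.0003]
 [-0.0002 -0.2452  0.9695]]
tcp [ 0.4592 -0.0305]
tcp [ 0.6916 -0.2434]
[0.4359 0.036  0.07  ] [ 0.4667 -0.314   0.07  ]
t 0.95 pos [0.2283 0.6086 0.2397] ydeg 69.44224271993956 tilt [0. 0.] F [-0.3952 -0.9061 -0.1   ] T [ 0.0124  0.0257 -0.0128] w 0.09462584082945893
t 0.95 shift [-0.3206 -0.4229 -0.0403] rot [0.0001 0.     0.8193]
```

```bash
python3 - <<'E'
from h import *
go([.459,-.03,.28],22.5)
E
```

```text
t 0.95 shift [-0.4403 -0.5169 -0.0403] rot [0.0001 0.     0.8193]
```

Request:
{"fn": "drive_tool", "kwargs": {
  "plan": "0.095 -0.44 -0.517 -0.04 0 0 0.82; 0.095 -0.44 -0.517 -0.04 0 0 0.82; 0.095 -0.44 -0.517 -0.04 0 0 0.82; 0.095 -0.44 -0.517 -0.04 0 0 0.82; 0.095 -0.44 -0.517 -0.04 0 0 0.82; 0.095 -0.44 -0.517 -0.04 0 0 0.82; 0.095 -0.44 -0.517 -0.04 0 0 0.82; 0.095 -0.44 -0.517 -0.04 0 0 0.82; 0.095 -0.44 -0.517 -0.04 0 0 0.82; 0.095 -0.44 -0.517 -0.04 0 0 0.82"
}}

```text
time: 1.95
ee_pos: [0.3979, 0.1372, 0.2697]
ee_rot: [[-0.382, 0.924, 0.002], [0.924, 0.382, 0.0], [-0.0, 0.002, -1.0]]
ft_force: [0.5, 0.5, 0.2]
grip_width: 0.0952
```

```bash
python3 - <<'E'
from h import *
st();go([.459,-.03,.28],22.5)
E
```

```text
t 1.95 pos [0.3979 0.1372 0.2697] ydeg 22.482465805894698 tilt [0.0017 0.0003] F [0.4691 0.5423 0.2038] T [-0.0946 -0.0524  0.0197] w 0.09520047690447411
t 1.95 shift [-0.1779 -0.0075 -0.0103] rot [ 0.0017  0.0003 -0.0003]
```

Request:
{"fn": "drive_tool", "kwargs": {
  "plan": "0.095 -0.178 -0.007 -0.01 0 0 0; 0.095 -0.178 -0.007 -0.01 0 0 0; 0.095 -0.178 -0.007 -0.01 0 0 0; 0.095 -0.178 -0.007 -0.01 0 0 0; 0.095 -0.178 -0.007 -0.01 0 0 0; 0.095 -0.178 -0.007 -0.01 0 0 0"
}}

```text
time: 2.55
ee_pos: [0.4591, -0.0283, 0.279]
ee_rot: [[-0.381, 0.925, -0.0], [0.925, 0.381, 0.001], [0.001, -0.0, -1.0]]
ft_force: [0.2, 0.3, -0.0]
grip_width: 0.0952
```

```bash
python3 - <<'E'
from h import *
st(); m=camera_model("wrist"); im=save("wrist","w1.png")
for d in pinpoint("wrist","canister_a"): print(d["confidence"],np.array(d["at"])*[560,420], onz(ray("wrist",d["at"],m),0))
for d in trace("wrist","canister_a"): print(d["confidence"],np.array(d["at"])*[560,420],d["mask"].sum())
import pickle; pickle.dump(m,open("w1.pkl","wb"))
E
```

```text
t 2.55 pos [ 0.4591 -0.0283  0.279 ] ydeg 22.375345813915086 tilt [-0.0004  0.0005] F [ 0.1919  0.281  -0.0107] T [-0.0298  0.06   -0.0386] w 0.09517353966728825
0.56 [281.68 122.01] [0.4386 0.0419 0.    ]
0.87 [280.392 120.498] 1708
```

View pics/w1.png

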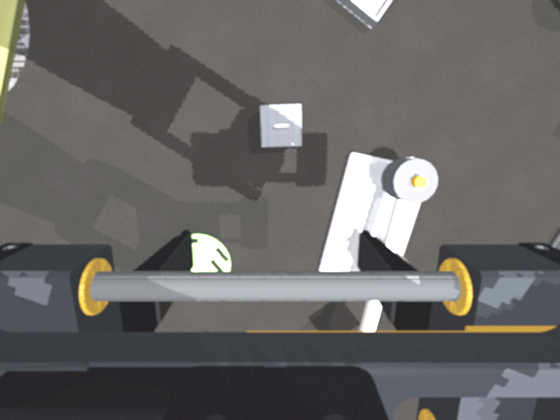

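```bash
python3 - <<'E'
from h import *
im=cv2.imread("pics/w1.png"); 
cv2.imwrite("pics/w1c.png",cv2.resize(im[90:165,240:320],None,fx=7,fy=7,interpolation=cv2.INTER_NEAREST))
E
```

```text
(no output)
```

View pics/w1c.png

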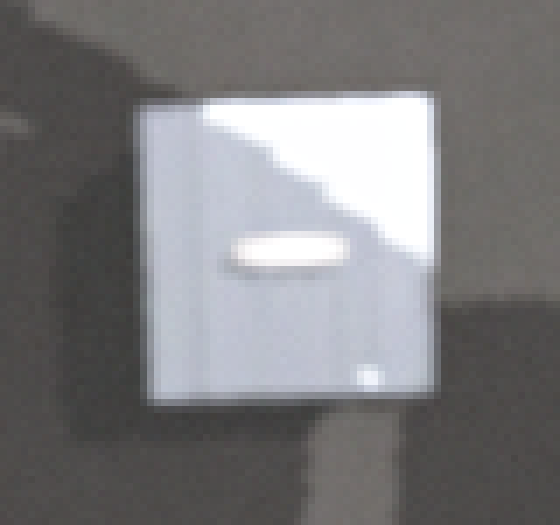

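```bash
python3 - <<'E'
from h import *
import pickle; m=pickle.load(open("w1.pkl","rb"))
c=np.array([(138,105),(432,95),(435,393),(150,402)])/7+[240,90]-0.5+0.5/7
X=np.array([onz(ray("wrist",p/[560,420],m),.07) for p in c]); print(X, X.mean(0))
for i in range(4):
    d=X[(i+1)%4]-X[i]; print(np.linalg.norm(d),np.degrees(np.arctan2(d[1],d[0]))%90)
ctr=X.mean(0)
print(tri([ray("wrist",proj("wrist",ctr,m)/[560,420],m),ray("top",[271.5/560,247/420])]))
go([*ctr[:2],.13],24)
go([*ctr[:2],.053],24)
E
```

```text
[[0.4086 0.0481 0.07  ]
 [0.4495 0.0664 0.07  ]
 [0.4677 0.0257 0.07  ]
 [0.4269 0.0073 0.07  ]] [0.4382 0.0369 0.07  ]
0.04479019892001553 24.237295161182676
0.044662553105248984 24.143007667749245
0.044822026494414684 24.16196143237937
0.04460368394280322 24.10204871478645
(array([0.4386, 0.0373, 0.0368]), [np.float64(0.00013220540021660745), np.float64(0.00013220540021657075)])
t 2.7 shift [0.0669 0.0054 0.149 ] rot [ 0.     -0.0003 -0.0253]
t 2.7 shift [0.0669 0.0054 0.226 ] rot [ 0.     -0.0003 -0.0253]
```

Request:
{"fn": "drive_tool", "kwargs": {
  "plan": "0.095 0.045 0.004 0.03 0 0 -0.025; 0.095 0.067 0.0055 0.07 0 0 -0.029; 0.095 0.067 0.0055 0.115 0 0 -0.029; 0.095 0.067 0.0055 0.15 0 0 -0.029; 0.095 0.067 0.0055 0.15 0 0 -0.029; 0.095 0.067 0.0055 0.185 0 0 -0.029; 0.095 0.067 0.0055 0.215 0 0 -0.029; 0.095 0.067 0.0055 0.225 0 0 -0.029; 0.095 0.067 0.0055 0.225 0 0 -0.029"
}}

```text
time: 3.6
ee_pos: [0.4386, 0.0363, 0.0543]
ee_rot: [[-0.409, 0.912, -0.001], [0.912, 0.409, 0.0], [0.001, -0.001, -1.0]]
ft_force: [0.7, -0.1, -0.6]
grip_width: 0.0949
```

```bash
python3 - <<'E'
from h import *
st(); go([0.4382,0.0369,.054],24.15); save("wrist","w2.png")
E
```

```text
t 3.6 pos [0.4386 0.0363 0.0543] ydeg 24.158261062539804 tilt [-0.0011  0.0001] F [ 0.6542 -0.1362 -0.6437] T [-0.0769 -0.0075 -0.0075] w 0.09493435343960907
t 3.6 shift [ 0.0007 -0.0001  0.0003] rot [-0.001  -0.0006  0.0001]
```

View pics/w2.png

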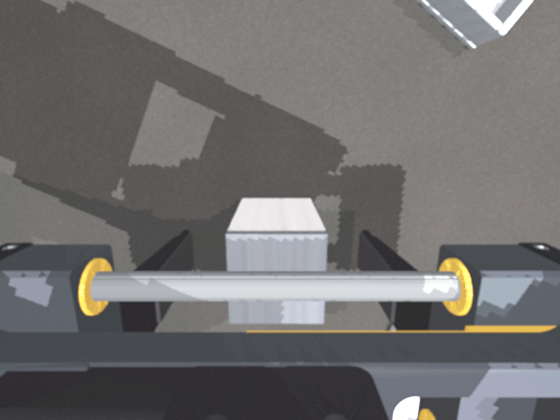

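The canister sits centred between the fingers, with its lid spanning columns 226-328. I'll close on it.

Request:
{"fn": "drive_tool", "kwargs": {
  "plan": "0.04 0 0 0 0 0 0; 0.04 0 0 0 0 0 0; 0.04 0 0 0 0 0 0; 0.04 0 0 0 0 0 0; 0.04 0 0 0 0 0 0; 0.04 0 0 0 0 0 0; 0.04 0 0 0 0 0 0; 0.04 0 0 0 0 0 0",
  "newtons": 25
}}

```text
time: 4.45
ee_pos: [0.4388, 0.0359, 0.0541]
ee_rot: [[-0.409, 0.913, 0.0], [0.913, 0.409, 0.0], [-0.0, 0.0, -1.0]]
ft_force: [-0.1, 1.0, -0.2]
grip_width: 0.044
```

Request:
{"fn": "drive_tool", "kwargs": {
  "plan": "0.04 0 0 -0.03 0 0 0; 0.04 0 0 -0.08 0 0 0; 0.04 0 0 -0.13 0 0 0; 0.04 0 0 -0.18 0 0 0; 0.04 0 0 -0.23 0 0 0; 0.04 0 0 -0.25 0 0 0; 0.04 0 0 -0.25 0 0 0"
}}

```text
time: 5.15
ee_pos: [0.44, 0.0359, 0.3077]
ee_rot: [[-0.409, 0.913, 0.007], [0.913, 0.409, -0.0], [-0.003, 0.006, -1.0]]
ft_force: [0.4, 0.4, -3.2]
grip_width: 0.0439
```

```bash
python3 - <<'E'
from h import *
F=[]
for i in range(8):
    F.append(get_obs()["ft_force"]); 
    im=read_camera("top" if i%2 else "scene")
    cv2.imwrite("pics/%s1.png"%("top" if i%2 else "scene"),im[:,:,::-1])
F=np.array(F);print(F[:,2],F.mean(0)); st()
E
```

```text
[-3.2105 -3.793  -4.9799 -3.6838 -3.4689 -3.1438 -3.7768 -4.261 ] [ 0.0811 -0.2669 -3.7897]
t 5.55 pos [0.4381 0.0359 0.3021] ydeg 24.119950787838075 tilt [-0.0034  0.0001] F [-0.0826 -0.1417 -3.4866] T [-0.0599 -0.0269  0.0147] w 0.04357487647519145
```

Held canister pulls down by about 3.7 N, so it is probably the filled one. Next I view the cradle.

```bash
python3 - <<'E'
from h import *
go([.69,-.24,.30],59.3)
E
```

```text
t 5.55 shift [-0.3548  0.1172  0.0012] rot [-0.0025 -0.0024 -0.614 ]
```

Request:
{"fn": "drive_tool", "kwargs": {
  "plan": "0.04 -0.355 0.117 0.001 0 0 -0.614; 0.04 -0.355 0.117 0.001 0 0 -0.614; 0.04 -0.355 0.117 0.001 0 0 -0.614; 0.04 -0.355 0.117 0.001 0 0 -0.614; 0.04 -0.355 0.117 0.001 0 0 -0.614; 0.04 -0.355 0.117 0.001 0 0 -0.614; 0.04 -0.355 0.117 0.001 0 0 -0.614; 0.04 -0.355 0.117 0.001 0 0 -0.614; 0.04 -0.355 0.117 0.001 0 0 -0.614; 0.04 -0.355 0.117 0.001 0 0 -0.614"
}}

```text
time: 6.55
ee_pos: [0.6904, -0.2404, 0.3011]
ee_rot: [[-0.86, 0.511, -0.003], [0.511, 0.86, 0.002], [0.003, -0.0, -1.0]]
ft_force: [-0.1, -0.5, -3.3]
grip_width: 0.0438
```

```bash
python3 - <<'E'
from h import *
import pickle
st(); m=camera_model("wrist"); im=save("wrist","w3.png"); pickle.dump(m,open("w3.pkl","wb"))
for th in("mouth","seat","stem"):
  for d in pinpoint("wrist",th): print(th,d["confidence"],np.array(d["at"])*[560,420], onz(ray("wrist",d["at"],m),.13))
cv2.imwrite("pics/w3c.png",cv2.resize(im[60:180,220:350,::-1],None,fx=5,fy=5,interpolation=cv2.INTER_NEAREST))
E
```

```text
t 6.55 pos [ 0.6904 -0.2404  0.3011] ydeg 59.26679684526317 tilt [-0.0028  0.0016] F [-0.055  -0.4638 -3.2841] T [-0.008   0.0013 -0.0352] w 0.04383965149441096
mouth 0.95 [282.296 125.79 ] [ 0.6342 -0.2001  0.13  ]
mouth 0.24 [233.52  191.982] [ 0.6651 -0.2759  0.13  ]
seat 0.83 [280.28  129.612] [ 0.6363 -0.2036  0.13  ]
stem 0.75 [278.376 127.512] [ 0.6336 -0.2042  0.13  ]
```

View pics/w3.png

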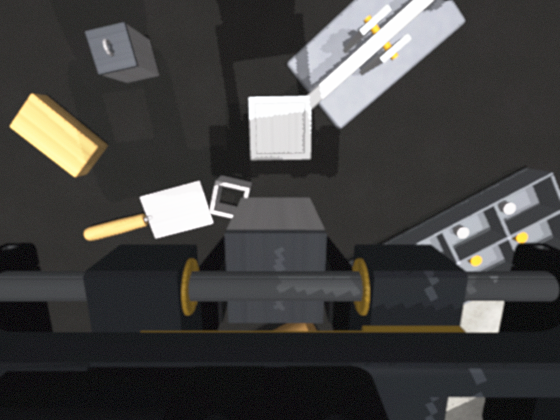

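View pics/w3c.png

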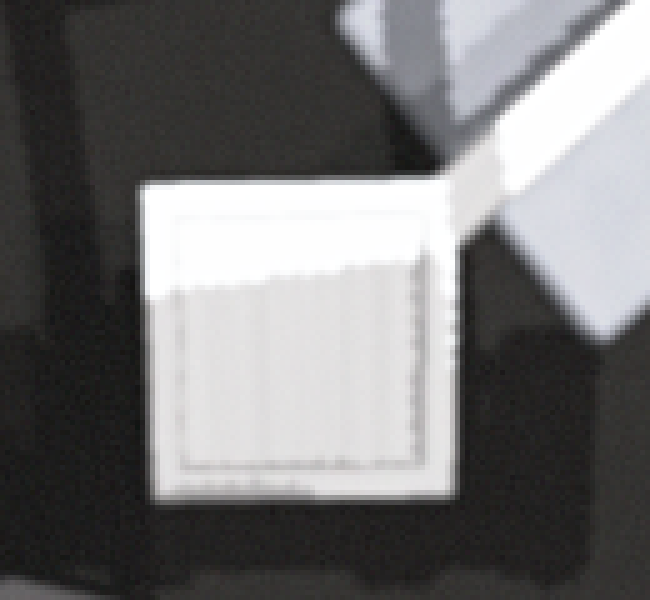

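```bash
python3 - <<'E'
from h import *
import pickle; m=pickle.load(open("w3.pkl","rb"))
c=np.array([(140,184),(461,177),(457,497),(153,502)])/5+[220,60]-.4
for z in(.127,.133,.139):
  X=np.array([onz(ray("wrist",p/[560,420],m),z) for p in c]); print(z, X.mean(0))
  for i in range(4):
    d=X[(i+1)%4]-X[i]; print(np.linalg.norm(d),np.degrees(np.arctan2(d[1],d[0]))%90)
X=np.array([onz(ray("wrist",p/[560,420],m),.133) for p in c]).mean(0)
# top: view
t=cv2.imread("pics/top0.png")
for q in ([361,172.5],[360.5,173]):
  print(tri([ray("wrist",proj("wrist",X,m)/[560,420],m),ray("top",np.array(q)/[560,420])]))
print(proj("top",X),proj("scene",X))
s=cv2.imread("pics/scene1.png"); 
a=cv2.resize(s[245:300,190:260],None,fx=5,fy=5); b=cv2.resize(t[145:200,325:395],None,fx=5,fy=5)
cv2.imwrite("pics/c4.png",np.hstack([a,b]))
E
```

```text
0.127 [ 0.6352 -0.2031  0.127 ]
0.0613624071854487 60.45720300205472
0.060773933075354426 60.12457499040009
0.060931865342849306 60.20790080196625
0.06050783710234926 60.53134679644458
0.133 [ 0.6352 -0.2032  0.133 ]
0.060206188402670766 60.45720300205479
0.059628802593223125 60.12457499040008
0.05978375902807932 60.207900801966346
0.0593677205232919 60.53134679644461
0.139 [ 0.6351 -0.2032  0.139 ]
0.05904996961989289 60.45720300205478
0.0584836721110918 60.12457499040009
0.05863565271330948 60.20790080196625
0.05822760394423444 60.53134679644458
(array([ 0.6344, -0.2043,  0.1356]), [np.float64(0.0013188459457226004), np.float64(0.0013188459457227134)])
(array([ 0.6346, -0.2041,  0.1283]), [np.float64(0.0011382503215097025), np.float64(0.001138250321509547)])
[360.0386 172.1706] [217.5462 269.768 ]
```

View pics/c4.png

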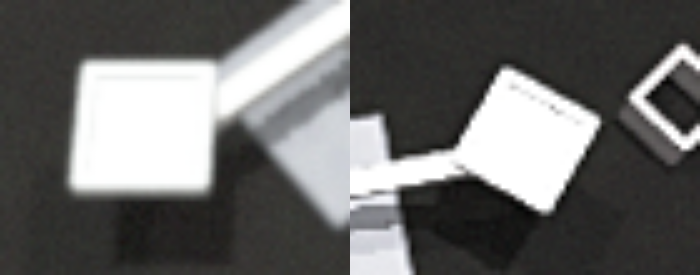

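```bash
python3 - <<'E'
from h import *
go([.6359,-.2037,.25],60.3);go([.6359,-.2037,.198],60.3)
E
```

```text
t 6.75 shift [0.0648 0.0029 0.0533] rot [ 0.0001 -0.0001 -0.0165]
t 6.75 shift [0.0648 0.0029 0.1053] rot [ 0.0001 -0.0001 -0.0165]
```

Request:
{"fn": "drive_tool", "kwargs": {
  "plan": "0.04 0.04 0.002 0.01 0 0 -0.0165; 0.04 0.065 0.003 0.03 0 0 -0.0165; 0.04 0.065 0.003 0.06 0 0 -0.0165; 0.04 0.065 0.003 0.085 0 0 -0.0165; 0.04 0.065 0.003 0.1 0 0 -0.0165; 0.04 0.065 0.003 0.105 0 0 -0.0165; 0.04 0.065 0.003 0.105 0 0 -0.0165; 0.04 0.065 0.003 0.105 0 0 -0.0165"
}}

```text
time: 7.55
ee_pos: [0.6371, -0.2048, 0.1999]
ee_rot: [[-0.868, 0.496, 0.003], [0.496, 0.868, -0.001], [-0.003, 0.0, -1.0]]
ft_force: [0.5, -0.2, -2.8]
grip_width: 0.0439
```

```bash
python3 - <<'E'
from h import *
st(); s=save("scene","s2.png"); w=save("wrist","w4.png"); t=save("top","t2.png");st();go([.6359,-.2037,.181],60.3)
a=cv2.resize(s[190:320,160:330,::-1],None,fx=4,fy=4); cv2.imwrite("pics/s2c.png",a)
E
```

```text
t 7.55 pos [ 0.6371 -0.2048  0.1999] ydeg 60.25199027368715 tilt [ 0.0025 -0.001 ] F [ 0.5147 -0.2457 -2.8413] T [-0.0271 -0.0958 -0.0163] w 0.04393787381677369
t 7.7 pos [ 0.637  -0.2049  0.1998] ydeg 60.243701440758386 tilt [ 0.0025 -0.001 ] F [-0.3647 -0.5905 -3.6345] T [ 0.0213 -0.0244  0.0092] w 0.043929121951656575
t 7.7 shift [0.0016 0.0004 0.0188] rot [ 0.0003  0.0027 -0.001 ]
```

View pics/s2c.png

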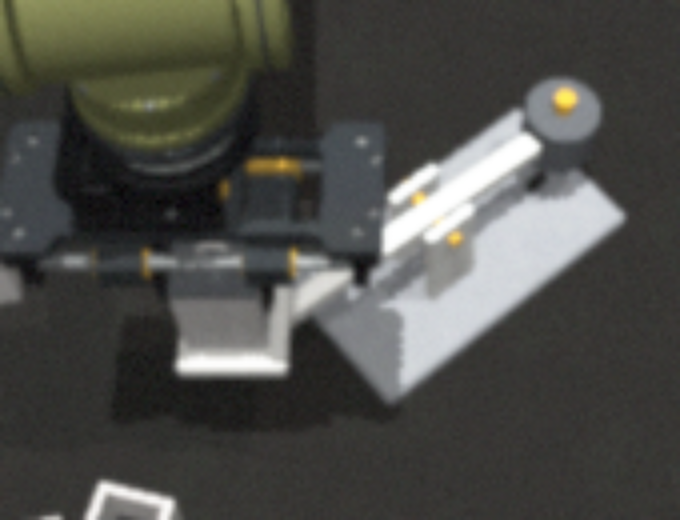

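View pics/w4.png

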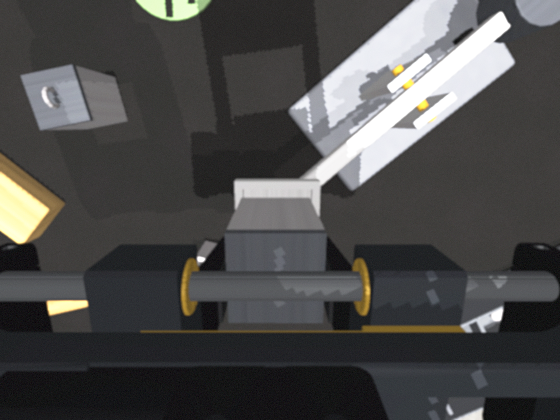

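Wrist view: the canister's base (columns 241-309) is roughly centred on the cradle's back rim (columns 234-320). I'll lower gently.

Request:
{"fn": "drive_tool", "kwargs": {
  "plan": "0.04 0.0016 0.0005 0.004 0 0 0; 0.04 0.0016 0.0005 0.006 0 0 0; 0.04 0.0016 0.0005 0.009 0 0 0; 0.04 0.0016 0.0005 0.012 0 0 0; 0.04 0.0016 0.0005 0.014 0 0 0; 0.04 0.0016 0.0005 0.016 0 0 0; 0.04 0.0016 0.0005 0.018 0 0 0; 0.04 0.0016 0.0005 0.019 0 0 0; 0.04 0.0016 0.0005 0.019 0 0 0"
}}

```text
time: 8.6
ee_pos: [0.6352, -0.2035, 0.1794]
ee_rot: [[-0.868, 0.496, 0.0], [0.496, 0.868, -0.0], [-0.0, -0.0, -1.0]]
ft_force: [-1.4, 0.2, -1.2]
grip_width: 0.0438
```

```bash
python3 - <<'E'
from h import *
F=[]
for i in range(2): F.append(get_obs()["ft_force"]); s=save("scene","s3.png"); F.append(get_obs()["ft_force"]); w=save("wrist","w5.png")
print(np.array(F)); st()
s0=cv2.imread("pics/s2.png")
a=cv2.resize(s[190:320,160:330,::-1],None,fx=4,fy=4); cv2.imwrite("pics/s3c.png",a)
E
```

```text
[[-1.4404  0.1711 -1.215 ]
 [-0.1426 -0.2044 -1.706 ]
 [-1.1604 -0.1093 -0.8448]
 [-1.5739 -1.5084 -1.4575]]
t 8.8 pos [ 0.6352 -0.2034  0.1794] ydeg 60.247638737411876 tilt [ 0.0003 -0.0004] F [-0.9143 -0.4494 -0.8044] T [-0.1585  0.1997  0.0321] w 0.04413248746599619
```

View pics/s3c.png

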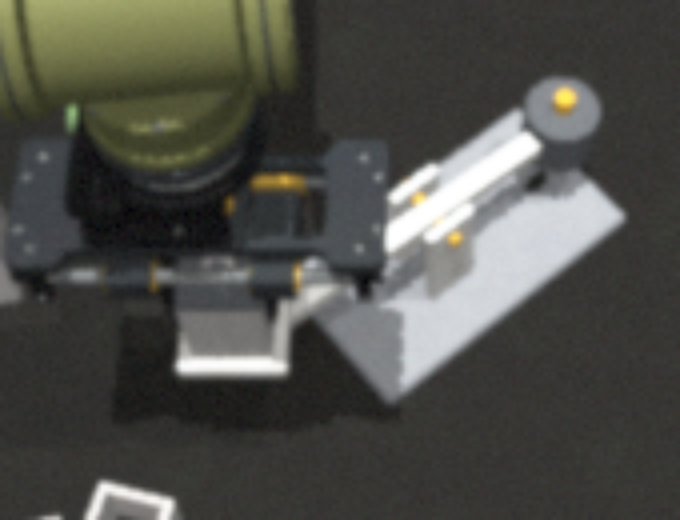

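View pics/w5.png

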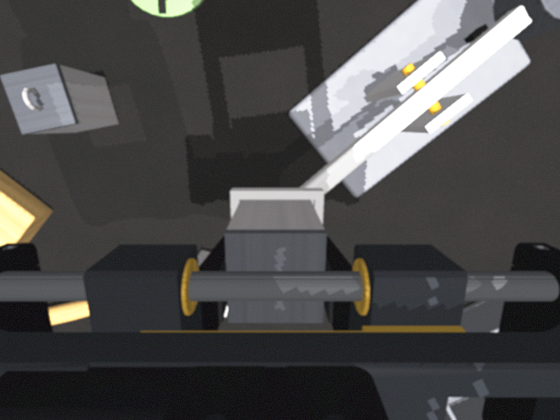

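Beam is unchanged and the load on the wrist fell by about 2.4 N, so the canister stands on the cradle floor. I'll let go.

Request:
{"fn": "drive_tool", "kwargs": {
  "plan": "0.05 0 0 0 0 0 0; 0.06 0 0 0 0 0 0; 0.075 0 0 0 0 0 0; 0.09 0 0 0 0 0 0; 0.09 0 0 0 0 0 0"
}}

```text
time: 9.3
ee_pos: [0.6352, -0.2032, 0.1792]
ee_rot: [[-0.868, 0.496, 0.0], [0.496, 0.868, -0.0], [-0.0, 0.0, -1.0]]
ft_force: [-0.1, 0.1, 0.3]
grip_width: 0.0766
```

```bash
python3 - <<'E'
from h import *
st(); w=save("wrist","w6.png"); s=save("scene","s4.png")
a=cv2.resize(s[190:320,160:330,::-1],None,fx=4,fy=4); cv2.imwrite("pics/s4c.png",a)
E
```

```text
t 9.3 pos [ 0.6352 -0.2032  0.1792] ydeg 60.2502850192171 tilt [ 0.0002 -0.    ] F [-0.0506  0.1301  0.2587] T [-0.0221  0.0497 -0.0603] w 0.07657406406487255
```

View pics/s4c.png

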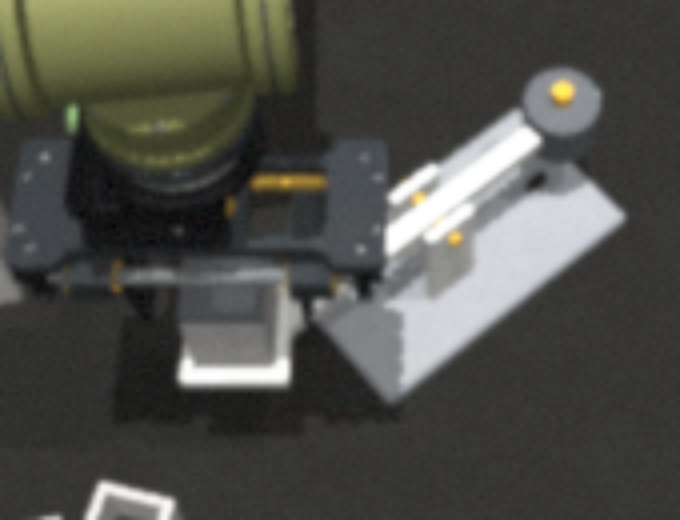

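View pics/w6.png

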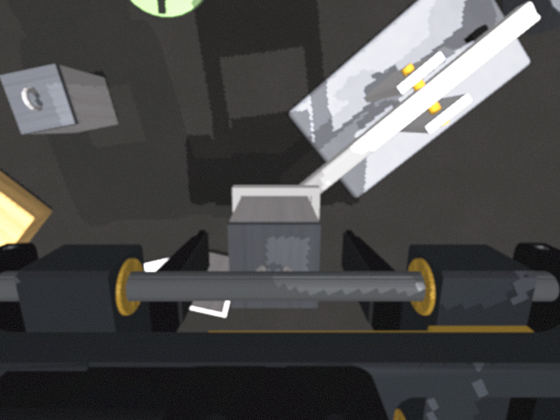

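Poise has risen and the cradle is sinking. I'll retreat upwards and go to view the second canister.

Request:
{"fn": "drive_tool", "kwargs": {
  "plan": "0.095 0 0 -0.02 0 0 0; 0.095 0 0 -0.06 0 0 0; 0.095 0 0 -0.1 0 0 0; 0.095 0 0 -0.1 0 0 0"
}}

```text
time: 9.8
ee_pos: [0.6378, -0.2043, 0.2877]
ee_rot: [[-0.868, 0.496, 0.012], [0.496, 0.868, -0.005], [-0.013, 0.002, -1.0]]
ft_force: [1.0, -0.5, 0.5]
grip_width: 0.0948
```

```bash
python3 - <<'E'
from h import *
go([.538,-.336,.28],72.5)
E
```

```text
t 9.8 shift [ 0.0214 -0.1639  0.0071] rot [ 0.0003  0.013  -0.2138]
```

Request:
{"fn": "drive_tool", "kwargs": {
  "plan": "0.095 0.021 -0.164 0.001 0 0 -0.214; 0.095 0.021 -0.164 0.001 0 0 -0.214; 0.095 0.021 -0.164 0.001 0 0 -0.214; 0.095 0.021 -0.164 0.001 0 0 -0.214; 0.095 0.021 -0.164 0.001 0 0 -0.214; 0.095 0.021 -0.164 0.001 0 0 -0.214"
}}

```text
time: 10.4
ee_pos: [0.5358, -0.3347, 0.2778]
ee_rot: [[-0.954, 0.301, 0.0], [0.301, 0.954, 0.001], [0.0, 0.001, -1.0]]
ft_force: [0.7, 0.4, -0.6]
grip_width: 0.0953
```

```bash
python3 - <<'E'
from h import *
import pickle
st(); m=camera_model("wrist"); w=save("wrist","w7.png"); pickle.dump(m,open("w7.pkl","wb"))
for d in pinpoint("wrist","canister_b"): print(d["confidence"],np.array(d["at"])*[560,420], onz(ray("wrist",d["at"],m),0))
s=save("scene","s5.png"); t=save("top","t5.png")
cv2.imwrite("pics/w7c.png",cv2.resize(w[80:180,220:340,::-1],None,fx=6,fy=6,interpolation=cv2.INTER_NEAREST))
a=cv2.resize(s[190:320,160:330,::-1],None,fx=4,fy=4); cv2.imwrite("pics/s5c.png",a)
E
```

```text
t 10.4 pos [ 0.5358 -0.3347  0.2778] ydeg 72.48868304848284 tilt [0.0002 0.0009] F [ 0.7173  0.3766 -0.585 ] T [0.0395 0.021  0.0355] w 0.09525893602924629
0.96 [417.088 238.098] [ 0.6775 -0.1696  0.    ]
0.62 [274.008 127.008] [ 0.4712 -0.3167  0.    ]
```

View pics/s5c.png

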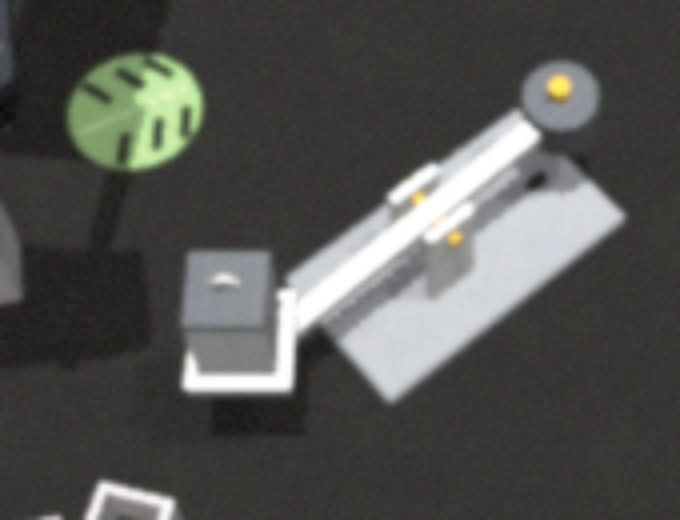

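View pics/w7.png

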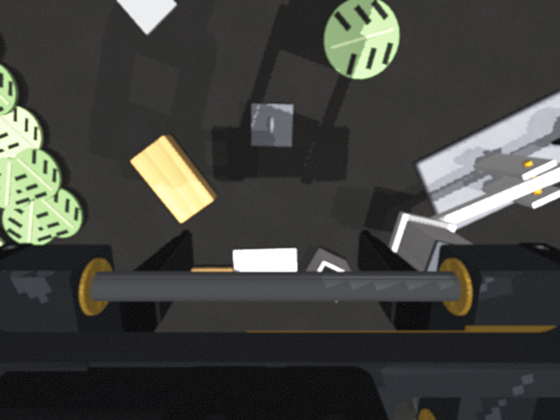

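View pics/w7c.png

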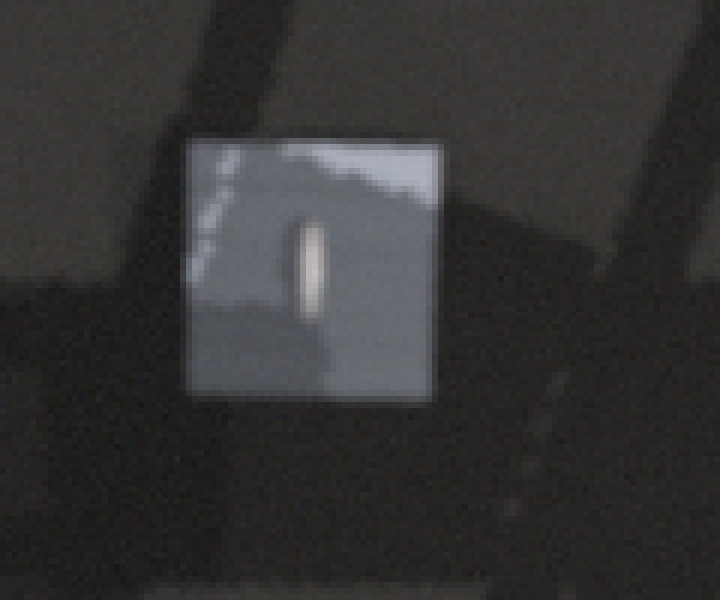

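```bash
python3 - <<'E'
from h import *
import pickle; m=pickle.load(open("w7.pkl","rb"))
c=np.array([(187,142),(443,146),(433,402),(187,397)])/6+[220,80]-.42
X=np.array([onz(ray("wrist",p/[560,420],m),.07) for p in c]); ctr=X.mean(0);print(ctr)
for i in range(4):
    d=X[(i+1)%4]-X[i]; print(np.linalg.norm(d),np.degrees(np.arctan2(d[1],d[0]))%90)
print(tri([ray("wrist",proj("wrist",ctr,m)/[560,420],m),ray("top",[398/560,237/420])]))
a=71.5; tx=np.array([-np.sin(np.radians(a)),np.cos(np.radians(a))]); p=ctr[:2]-.0005*tx
go([*p,.054],a)
E
```

```text
[ 0.4684 -0.3183  0.07  ]
0.045308501676222114 71.64758822750085
0.04465248599559864 70.9625353101641
0.04495751953645325 71.34583492476156
0.04441289669263365 71.4124516257449
(array([ 0.4686, -0.3184,  0.0494]), [np.float64(0.00024341263469953192), np.float64(0.00024341263469957936)])
t 10.6 shift [ 0.069  -0.0054  0.2239] rot [ 0.0003 -0.      0.0196]
```

Request:
{"fn": "drive_tool", "kwargs": {
  "plan": "0.095 0.045 -0.004 0.03 0 0 0.02; 0.095 0.069 -0.0055 0.07 0 0 0.02; 0.095 0.069 -0.0055 0.11 0 0 0.02; 0.095 0.069 -0.0055 0.145 0 0 0.02; 0.095 0.069 -0.0055 0.15 0 0 0.02; 0.095 0.069 -0.0055 0.185 0 0 0.02; 0.095 0.069 -0.0055 0.215 0 0 0.02; 0.095 0.069 -0.0055 0.224 0 0 0.02; 0.095 0.069 -0.0055 0.224 0 0 0.02"
}}

```text
time: 11.5
ee_pos: [0.4682, -0.3193, 0.0539]
ee_rot: [[-0.948, 0.319, -0.001], [0.319, 0.948, 0.001], [0.001, 0.001, -1.0]]
ft_force: [-0.1, -0.9, -0.1]
grip_width: 0.0949
```

```bash
python3 - <<'E'
from h import *
st(); w=save("wrist","w8.png"); s=save("scene","s6.png")
a=cv2.resize(s[190:320,160:330,::-1],None,fx=4,fy=4); cv2.imwrite("pics/s6c.png",a)
E
```

```text
t 11.5 pos [ 0.4682 -0.3193  0.0539] ydeg 71.41009011421635 tilt [-0.0012  0.001 ] F [-0.1485 -0.8869 -0.0585] T [ 0.0277 -0.0231  0.024 ] w 0.094857169123798
```

View pics/w8.png

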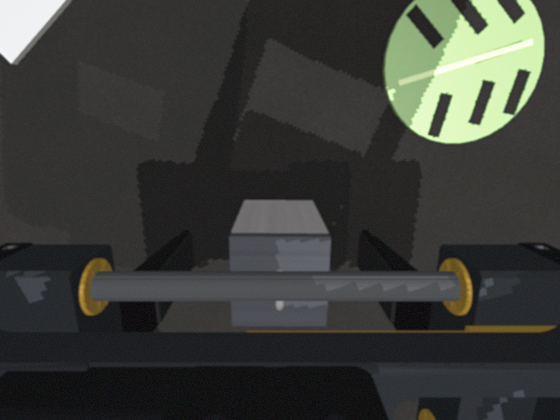

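View pics/s6c.png

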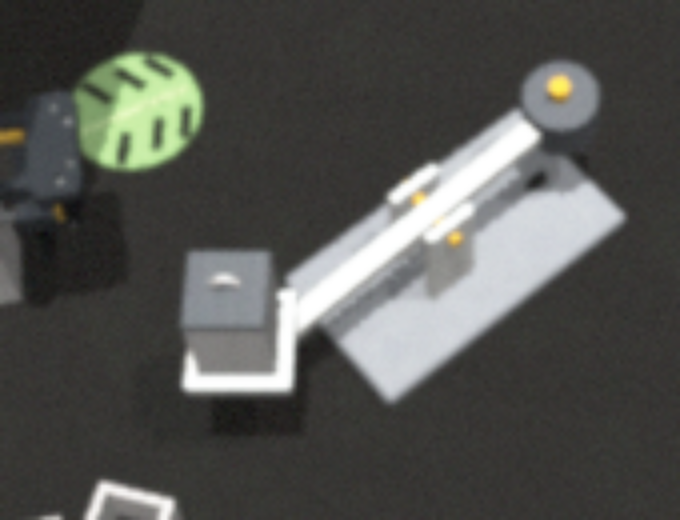

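Canister is centred in the jaws, and the beam has stayed down. I'll close and lift.

Request:
{"fn": "drive_tool", "kwargs": {
  "plan": "0.04 0 0 0 0 0 0; 0.04 0 0 0 0 0 0; 0.04 0 0 0 0 0 0; 0.04 0 0 0 0 0 0; 0.04 0 0 0 0 0 0; 0.04 0 0 0 0 0 0; 0.04 0 0 0 0 0 0; 0.04 0 0 0 0 0 0",
  "newtons": 25
}}

```text
time: 12.4
ee_pos: [0.468, -0.3195, 0.054]
ee_rot: [[-0.948, 0.32, -0.0], [0.32, 0.948, 0.0], [0.0, 0.0, -1.0]]
ft_force: [-0.1, 0.9, 0.5]
grip_width: 0.0439
```

Request:
{"fn": "drive_tool", "kwargs": {
  "plan": "0.04 0 0 -0.03 0 0 0; 0.04 0 0 -0.08 0 0 0; 0.04 0 0 -0.13 0 0 0; 0.04 0 0 -0.18 0 0 0; 0.04 0 0 -0.22 0 0 0; 0.04 0 0 -0.22 0 0 0; 0.04 0 0 -0.22 0 0 0"
}}

```text
time: 13.1
ee_pos: [0.4682, -0.3199, 0.2749]
ee_rot: [[-0.948, 0.32, 0.001], [0.32, 0.948, -0.001], [-0.002, -0.001, -1.0]]
ft_force: [0.1, -0.0, -2.1]
grip_width: 0.044
```

```bash
python3 - <<'E'
from h import *
F=[]
for i in range(4): F.append(get_obs()["ft_force"][2]); s=read_camera("top")
t=pinpoint("top","tray"); sc=save("scene","s7.png"); t2=pinpoint("scene","tray"); 
for a in(t,t2):
  for d in a[:2]: print(d["confidence"],np.array(d["at"])*[560,420])
print(F); print(tri([ray("top",t[0]["at"]),ray("scene",t2[0]["at"])]))
tr=trace("top","tray")[0]; print(cv2.minAreaRect(np.argwhere(tr["mask"])[:,::-1].astype(np.float32)))
# predicted lid corners in scene for seated at bottom stop
a=np.radians(60.3); 
for z in (.169,.175):
  P=[]
  for sx,sy in((1,1),(1,-1),(-1,-1),(-1,1)):
    v=.022*np.array([sx*np.cos(a)-sy*np.sin(a),sx*np.sin(a)+sy*np.cos(a)])
    P.append((proj("scene",np.array([.635+v[0],-.2032+v[1],z]))-[160,190])*4)
  print(z,np.array(P))
P=[]
for sx,sy in((1,1),(1,-1),(-1,-1),(-1,1)):
    v=.029*np.array([sx*np.cos(a)-sy*np.sin(a),sx*np.sin(a)+sy*np.cos(a)])
    P.append((proj("scene",np.array([.635+v[0],-.2032+v[1],.105]))-[160,190])*4)
print("rim",np.array(P)); st()
E
```

```text
0.75 [196.224 244.692]
0.64 [338.576 165.69 ]
0.32 [219.184 277.41 ]
[np.float64(-2.1238010439767097), np.float64(-2.6698557827195257), np.float64(-2.847431236339895), np.float64(-1.5425794482929185)]
(array([ 0.4486,  0.2638, -0.0017]), [np.float64(0.004447824094520976), np.float64(0.0044478240945208716)])
((193.79412841796875, 244.32354736328125), (46.80937194824219, 46.324302673339844), 14.03624439239502)
0.169 [[266.0984 254.3844]
 [260.8614 330.233 ]
 [177.124  330.293 ]
 [184.55   254.3877]]
0.175 [[265.0151 249.5446]
 [259.7183 325.708 ]
 [175.4881 325.765 ]
 [182.9995 249.5443]]
rim [[289.8237 291.5519]
 [284.0909 387.2842]
 [179.773  387.412 ]
 [188.8814 291.5894]]
t 13.5 pos [ 0.4677 -0.3195  0.2727] ydeg 71.36115827099496 tilt [-0.0017  0.0014] F [ 1.0326 -0.5234 -1.8328] T [0.0484 0.0092 0.009 ] w 0.04380983326135376
```

Second canister reads about 2.2 N (noisy), lighter than the first. Next I take it to the tray.

```bash
python3 - <<'E'
from h import *
go([.445,.264,.25],76)
E
```

```text
t 13.5 shift [0.2079 0.5456 0.0236] rot [ 0.0008 -0.002  -0.081 ]
```

Request:
{"fn": "drive_tool", "kwargs": {
  "plan": "0.04 0.208 0.546 0.024 0 0 -0.08; 0.04 0.208 0.546 0.024 0 0 -0.08; 0.04 0.208 0.546 0.024 0 0 -0.08; 0.04 0.208 0.546 0.024 0 0 -0.08; 0.04 0.208 0.546 0.024 0 0 -0.08; 0.04 0.208 0.546 0.024 0 0 -0.08; 0.04 0.208 0.546 0.024 0 0 -0.08; 0.04 0.208 0.546 0.024 0 0 -0.08; 0.04 0.208 0.546 0.024 0 0 -0.08; 0.04 0.208 0.546 0.024 0 0 -0.08"
}}

```text
time: 14.5
ee_pos: [0.4481, 0.1815, 0.2535]
ee_rot: [[-0.97, 0.243, 0.001], [0.243, 0.97, -0.0], [-0.001, 0.0, -1.0]]
ft_force: [2.2, -0.6, -1.1]
grip_width: 0.044
```

```bash
python3 - <<'E'
from h import *
st(); m=camera_model("wrist"); w=save("wrist","w9.png"); go([.445,.264,.25],76);go([.445,.264,.1],76)
for d in pinpoint("wrist","tray")[:2]: print(d["confidence"],np.array(d["at"])*[560,420], onz(ray("wrist",d["at"],m),0))
E
```

```text
t 14.5 pos [0.4481 0.1815 0.2535] ydeg 75.95647072268355 tilt [ 0.0007 -0.    ] F [ 2.1521 -0.6124 -1.0535] T [ 0.0093 -0.0549  0.0313] w 0.0439590289815013
t 14.55 shift [0.0199 0.0734 0.0036] rot [ 0.0057 -0.0025  0.005 ]
t 14.55 shift [0.0195 0.0726 0.1535] rot [ 0.0057 -0.0025  0.005 ]
0.69 [335.384 167.58 ] [0.4494 0.2584 0.    ]
```

View pics/w9.png

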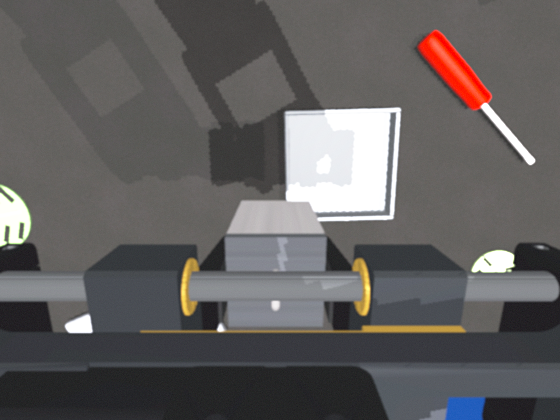

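Request:
{"fn": "drive_tool", "kwargs": {
  "plan": "0.04 0.018 0.08 0 0 0 0; 0.04 0.018 0.08 0 0 0 0; 0.04 0.018 0.08 0.03 0 0 0; 0.04 0.018 0.08 0.07 0 0 0; 0.04 0.018 0.08 0.11 0 0 0; 0.04 0.018 0.08 0.14 0 0 0; 0.04 0.018 0.08 0.15 0 0 0; 0.04 0.018 0.08 0.15 0 0 0"
}}

```text
time: 15.4
ee_pos: [0.4497, 0.2605, 0.1019]
ee_rot: [[-0.97, 0.243, -0.003], [0.243, 0.97, -0.002], [0.003, -0.002, -1.0]]
ft_force: [0.1, 0.3, -0.5]
grip_width: 0.0438
```

```bash
python3 - <<'E'
from h import *
st(); save("wrist","w10.png"); save("top","t10.png"); st(); go([.446,.262,.06],76)
E
```

```text
t 15.4 pos [0.4497 0.2605 0.1019] ydeg 75.91665165161608 tilt [-0.0034 -0.0017] F [ 0.1436  0.3131 -0.4559] T [-0.0407  0.0256  0.0048] w 0.043812357794732186
t 15.5 pos [0.4519 0.2617 0.1052] ydeg 75.92541368554329 tilt [0.0023 0.0009] F [ 1.0117  0.9352 -0.7144] T [ 0.0241  0.0011 -0.0007] w 0.04351077149398009
t 15.5 shift [ 0.0059 -0.0012  0.0452] rot [ 0.0014  0.002  -0.0013]
```

View pics/w10.png

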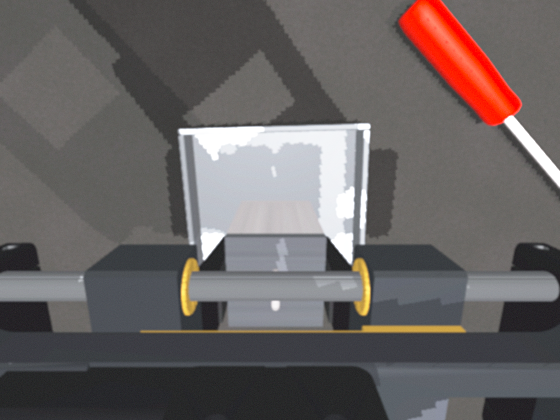

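Canister base (columns 242-313) is centred between the tray walls (180-370). I'll lower it.

Request:
{"fn": "drive_tool", "kwargs": {
  "plan": "0.04 0.005 -0.001 0.015 0 0 0; 0.04 0.005 -0.001 0.03 0 0 0; 0.04 0.005 -0.001 0.037 0 0 0; 0.04 0.005 -0.001 0.041 0 0 0; 0.04 0.005 -0.001 0.044 0 0 0; 0.04 0.005 -0.001 0.044 0 0 0; 0.04 0.005 -0.001 0.044 0 0 0"
}}

```text
time: 16.2
ee_pos: [0.4459, 0.2618, 0.0599]
ee_rot: [[-0.97, 0.243, 0.001], [0.243, 0.97, 0.0], [-0.0, 0.0, -1.0]]
ft_force: [-0.2, -0.4, -1.1]
grip_width: 0.0441
```

```bash
python3 - <<'E'
from h import *
st()
E
```

```text
t 16.2 pos [0.4459 0.2618 0.0599] ydeg 75.94717388229591 tilt [0.0006 0.0002] F [-0.2443 -0.4085 -1.1262] T [-0.0194 -0.0123 -0.0082] w 0.04412072644089795
```

Request:
{"fn": "drive_tool", "kwargs": {
  "plan": "0.04 0 0 0.001 0 0 0; 0.04 0 0 0.001 0 0 0; 0.04 0 0 0.0015 0 0 0; 0.04 0 0 0.0015 0 0 0"
}}

```text
time: 16.6
ee_pos: [0.4456, 0.2617, 0.0581]
ee_rot: [[-0.97, 0.243, 0.0], [0.243, 0.97, 0.0], [-0.0, 0.0, -1.0]]
ft_force: [0.1, -0.0, -1.7]
grip_width: 0.0437
```

```bash
python3 - <<'E'
from h import *
st();save("wrist","w11.png");st()
E
```

```text
t 16.6 pos [0.4456 0.2617 0.0581] ydeg 75.94581539983663 tilt [0.0001 0.0001] F [ 0.0921 -0.0243 -1.6679] T [-0.0467 -0.0098  0.0196] w 0.043729724782598414
t 16.65 pos [0.4456 0.2617 0.0581] ydeg 75.94459784770261 tilt [0.0001 0.    ] F [-0.6781 -0.4058 -0.4064] T [-0.0517  0.0055 -0.0807] w 0.04396903064362297
```

Request:
{"fn": "drive_tool", "kwargs": {
  "plan": "0.04 0 0 0.0005 0 0 0; 0.04 0 0 0.001 0 0 0; 0.04 0 0 0.001 0 0 0"
}}

```text
time: 16.95
ee_pos: [0.4457, 0.2618, 0.058]
ee_rot: [[-0.97, 0.243, -0.0], [0.243, 0.97, -0.0], [0.0, -0.0, -1.0]]
ft_force: [-2.9, -1.7, 5.6]
grip_width: 0.0435
```

Request:
{"fn": "drive_tool", "kwargs": {
  "plan": "0.046 0 0 0.001 0 0 0; 0.05 0 0 0.001 0 0 0; 0.055 0 0 0.001 0 0 0; 0.065 0 0 0.001 0 0 0; 0.075 0 0 0.001 0 0 0; 0.075 0 0 0.001 0 0 0"
}}

```text
time: 17.55
ee_pos: [0.4456, 0.2617, 0.056]
ee_rot: [[-0.97, 0.243, 0.0], [0.243, 0.97, 0.0], [-0.0, 0.0, -1.0]]
ft_force: [0.5, -0.2, 0.2]
grip_width: 0.0724
```

Request:
{"fn": "drive_tool", "kwargs": {
  "plan": "0.075 0 0 -0.02 0 0 0; 0.075 0 0 -0.06 0 0 0; 0.075 0 0 -0.1 0 0 0; 0.075 0 0 -0.15 0 0 0; 0.075 0 0 -0.2 0 0 0; 0.075 -0.05 0 -0.2 0 0 0; 0.075 -0.1 0 -0.2 0 0 0; 0.075 -0.1 0 -0.2 0 0 0"
}}

```text
time: 18.35
ee_pos: [0.5464, 0.2358, 0.2554]
ee_rot: [[-0.969, 0.246, 0.001], [0.246, 0.969, -0.001], [-0.001, -0.001, -1.0]]
ft_force: [-0.1, 0.3, -1.3]
grip_width: 0.0749
```

```bash
python3 - <<'E'
from h import *
st();w=save("wrist","w12.png");s=save("scene","s12.png");t=save("top","t12.png")
a=cv2.resize(s[190:320,160:330,::-1],None,fx=4,fy=4); cv2.imwrite("pics/s12c.png",a)
E
```

```text
t 18.35 pos [0.5464 0.2358 0.2554] ydeg 75.76241212028265 tilt [ 0.0008 -0.0009] F [-0.079   0.3361 -1.2924] T [ 0.0494 -0.0675  0.015 ] w 0.07485768055190799
```

View pics/s12.png

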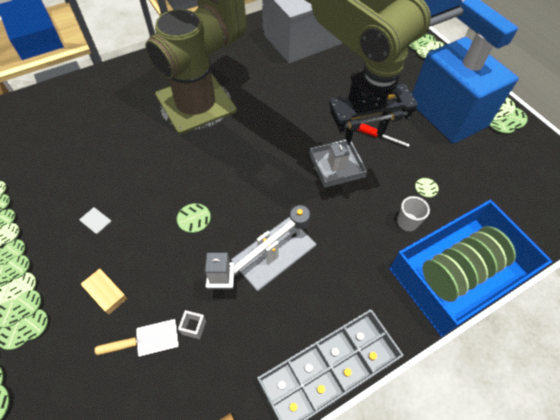

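View pics/w12.png

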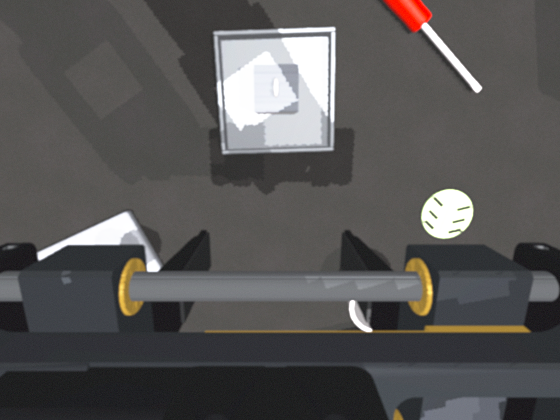

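View pics/t12.png

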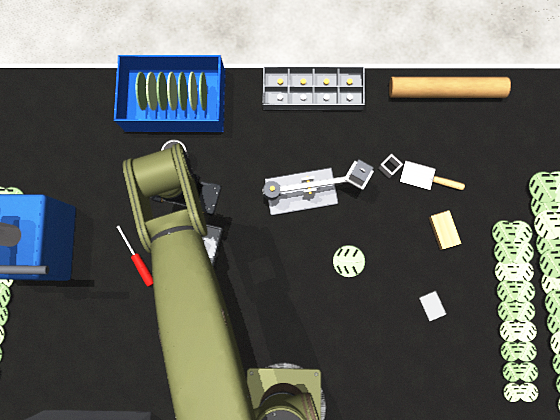

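Empty canister stands upright in the tray (wrist view about 275,88) and the beam is down. There is plenty of time, so I'll verify the seating depth from close by.

```bash
python3 - <<'E'
from h import *
go([.70,-.25,.30],60.3)
E
```

```text
t 18.5 shift [-0.2715 -0.4343 -0.0448] rot [-0.0008 -0.0014  0.2727]
```

Request:
{"fn": "drive_tool", "kwargs": {
  "plan": "0.075 -0.271 -0.434 -0.045 0 0 0.273; 0.075 -0.271 -0.434 -0.045 0 0 0.273; 0.075 -0.271 -0.434 -0.045 0 0 0.273; 0.075 -0.271 -0.434 -0.045 0 0 0.273; 0.075 -0.271 -0.434 -0.045 0 0 0.273; 0.075 -0.271 -0.434 -0.045 0 0 0.273; 0.075 -0.271 -0.434 -0.045 0 0 0.273; 0.075 -0.271 -0.434 -0.045 0 0 0.273; 0.075 -0.271 -0.434 -0.045 0 0 0.273; 0.075 -0.271 -0.434 -0.045 0 0 0.273"
}}

```text
time: 19.5
ee_pos: [0.6957, -0.2369, 0.3006]
ee_rot: [[-0.869, 0.494, 0.0], [0.494, 0.869, 0.0], [-0.0, 0.0, -1.0]]
ft_force: [0.3, 0.6, -0.3]
grip_width: 0.0747
```

Request:
{"fn": "drive_tool", "kwargs": {
  "plan": "0.075 -0.025 -0.04 -0.004 0 0 0; 0.075 -0.025 -0.04 -0.004 0 0 0; 0.075 -0.025 -0.04 -0.004 0 0 0; 0.075 -0.025 -0.04 -0.004 0 0 0"
}}

```text
time: 19.9
ee_pos: [0.6975, -0.2817, 0.304]
ee_rot: [[-0.869, 0.494, -0.0], [0.494, 0.869, 0.001], [0.0, 0.001, -1.0]]
ft_force: [-0.1, -0.2, 0.1]
grip_width: 0.0753
```

```bash
python3 - <<'E'
from h import *
import pickle
st(); m=camera_model("wrist"); w=save("wrist","w13.png"); pickle.dump(m,open("w13.pkl","wb"))
a=np.radians(60.3)
for z,h in((.169,.022),(.175,.022),(.105,.029)):
  P=[]
  for sx,sy in((1,1),(1,-1),(-1,-1),(-1,1)):
    v=h*np.array([sx*np.cos(a)-sy*np.sin(a),sx*np.sin(a)+sy*np.cos(a)])
    P.append(proj("wrist",np.array([.635+v[0],-.2032+v[1],z]),m))
  print(z,np.array(P))
E
```

```text
t 19.9 pos [ 0.6975 -0.2817  0.304 ] ydeg 60.38912427633433 tilt [-0.0002  0.0007] F [-0.0635 -0.1996  0.0849] T [ 0.0391  0.0243 -0.0317] w 0.07531234421873435
0.169 [[348.7167  67.0544]
 [345.6942 122.5107]
 [294.2029 122.4186]
 [295.087   66.9482]]
0.175 [[350.4109  65.7032]
 [347.2528 122.4358]
 [294.6277 122.3418]
 [295.5501  65.5943]]
0.105 [[341.7124  71.0424]
 [338.7873 130.0065]
 [283.8796 129.9098]
 [284.3663  70.9296]]
```

View pics/w13.png

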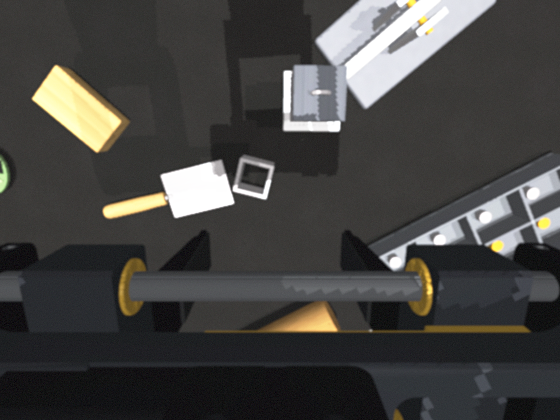

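Request:
{"fn": "drive_tool", "kwargs": {
  "plan": "0.075 0 -0.05 0 0 0 0; 0.075 0 -0.1 0 0 0 0; 0.075 0 -0.14 0 0 0 0; 0.075 0 -0.14 0 0 0 0; 0.075 0 -0.14 0 0 0 0"
}}

```text
time: 20.45
ee_pos: [0.6283, -0.4043, 0.3041]
ee_rot: [[-0.869, 0.495, 0.0], [0.495, 0.869, 0.001], [-0.0, 0.001, -1.0]]
ft_force: [0.3, 1.4, -0.0]
grip_width: 0.0751
```

```bash
python3 - <<'E'
from h import *
import pickle
st(); m=camera_model("wrist"); w=save("wrist","w14.png"); pickle.dump(m,open("w14.pkl","wb"))
a=np.radians(60.3)
for z,h in((.169,.022),(.175,.022),(.105,.029),(.105,.02375)):
  P=[]
  for sx,sy in((1,1),(1,-1),(-1,-1),(-1,1)):
    v=h*np.array([sx*np.cos(a)-sy*np.sin(a),sx*np.sin(a)+sy*np.cos(a)])
    P.append(proj("wrist",np.array([.635+v[0],-.2032+v[1],z]),m))
  P=np.array(P);print(z,P); 
c=P.mean(0).astype(int); x0=c[0]-65;y0=c[1]-60; y0=max(y0,0); print(x0,y0)
cv2.imwrite("pics/w14c.png",cv2.resize(w[y0:y0+120,x0:x0+130,::-1],None,fx=5,fy=5,interpolation=cv2.INTER_NEAREST))
E
```

```text
t 20.45 pos [ 0.6283 -0.4043  0.3041] ydeg 60.31141179490186 tilt [0.0003 0.0005] F [ 0.2612  1.3588 -0.0428] T [ 0.0068 -0.0005 -0.0057] w 0.0751373464439429
0.169 [[520.106   66.1524]
 [510.3044 121.6469]
 [458.839  121.6319]
 [466.4998  66.1283]]
0.175 [[525.7355  64.7846]
 [515.4882 121.5568]
 [462.8902 121.5414]
 [470.8995  64.7597]]
0.105 [[480.7236  70.2655]
 [471.9497 129.2663]
 [417.0635 129.2515]
 [423.3959  70.2404]]
0.105 [[474.7298  75.8192]
 [467.7263 124.132 ]
 [422.6025 124.1192]
 [427.9687  75.7995]]
383 39
```

View pics/w14c.png

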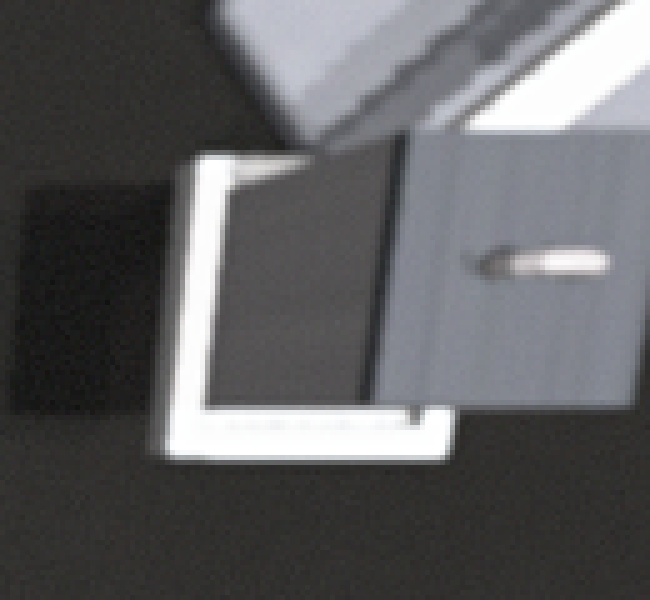

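The rim corners match z=0.105. The lid corners at columns ~457 and 509 match the home prediction (459, 510), not riding on the walls (463, 515). I'll hand in.

```bash
python3 - <<'E'
from h import *
st(); print(sign_off())
E
```

```text
t 20.5 pos [ 0.6288 -0.4036  0.3041] ydeg 60.380348897107964 tilt [0.0004 0.0005] F [-0.1796  0.3296  0.0435] T [ 0.0246 -0.0269 -0.0045] w 0.07503865682729817
the job is handed in; nothing more can be done
None
```

The filled canister is seated in the cradle and holding the beam down. The empty one stands upright in the grey tray. I handed in at 20.5 s of the 72 s allowed.

- **Filled canister:** I matched the first canister (the one on the left, straight ahead of the robot) to the cradle's measured angle of 60°. I lowered it in and let go, and the beam went down and stayed down. It read about 3.7 N on the wrist when lifted.
- **Seating check:** In a slanted wrist view, the lid and rim matched a fully home canister on the bottom stop to about 1–2 px. They were about 5 px off for one riding on the walls.
- **Empty canister:** The second one read about 2.2 N with a lot of noise, against roughly 1.4 N expected for an empty one. It was clearly lighter than the first, but I never put it on the balance. I counted it as empty because the first took the beam down and only one is filled.
- **Tray placing:** The last wrist view shows it upright inside the tray. The wrist briefly read about 5.6 N as it touched the tray floor.
- **Other things on the table:** They look unmoved in the last pictures. The arm hid part of the last overhead view, including the tray.

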